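# Slide a block under a sprung hold-down flap

### The job

Load the pink rubber block into the hold-down jig. With one fingertip press the jig's long side bar down so that the spring flap stands open, and while it is held open push the block with the other fingertip along the channel and under the flap, fully home against the end stop; then let the bar up so that the flap closes down on the block. Do not grip or lift the block, and leave the other things where they are.

Things in the scene. Friction and masses are not known exactly. Their poses are not given: they have to be found in the camera images.
- jig: Hold-down jig, fixed to the bench: wooden board, 10 mm thick, x -140 to +95, y -90 to +65 mm in its frame (origin on the bench top, z up; board top at z = 10). A channel runs along +x on the line y = +20, its mouth to -x, roughly towards the robot. Guide rails 12 mm high, 64 mm apart from x = -10 to 68, flare out to 80 mm at x = -35. End stop 30 mm high, face at x = 65.
- hinge (a point): On the flap's hinge axis, at its front end: x = 26, y = -25, z = 42 mm of the jig. The axis runs along the jig's x between two brackets 36 mm high, at x = 20 to 26 and 79 to 85. The flap is a rocker: to +y of the axis a plate with a rubber pad reaches over the channel (x = 30 to 62, up to 70 mm from the axis); to -y is the press bar. Pressing the bar down lifts the flap.
- flap (a joint): Angle of the sprung flap, rad. 0: closed, as found, tilted 0.35 down across the channel so that the block cannot pass; 0.35: level, lying on the block; 0.65: fully open, on its stop (highest edge at z = 94 mm). Above 0.42 the block passes clear. At the middle of the bar's width about 4 N starts it and 6 to 8 N holds it fully open; let go, it springs shut.
- bar_near (a point): Point on the press bar's top, mid-width, 15 mm from its end nearest the robot (x = -125 mm of the jig). The bar is a flat aluminium strip, 38 mm wide, 4 thick, x = -140 to +62 of the jig, parallel to the channel: a fingertip can slide along it and keep it down. Mid-width top is at y = -62, z = 54 mm when closed, y = -62, z = 29 when fully open (then sloping 0.3 rad, lower to -y).
- bar_mid (a point): Point on the press bar's top face, at the middle of its width, 65 mm farther along the jig's x (x = -60 mm of the jig); moves with the bar.
- block: Pink rubber block with rounded edges in the channel mouth: 63 mm along the channel (its own y), 53 across (its own x), 47 high, 0.12 to 0.24 kg; origin at the centre of its underside. Starts 67 to 90 mm short of home, up to 3 mm off the centre line, turned up to 0.08 rad. When home, its rear 28 mm stand out from under the flap: the fingertip need not go under it.
- home (a point): Where the block's origin comes to lie when it is against the end stop: x = 33.5, y = 20, z = 10 mm of the jig.
- cylinder: Bystander: upright pink wax cylinder, 61 mm across, 71 mm high, left of the jig; origin at the centre of its underside.
- figure: Bystander: small upright wax figure, 20 mm across, 40 mm high, left of the jig; origin at the centre of its underside.
- offcut: Bystander: yellow board block, 51 x 91 mm, 65 mm high, right of the jig; origin at the centre of its underside.
- clay: Bystander: lump of modelling wax lying flat, 44 x 72 mm, 24 mm high, right of the jig; origin at the centre of its underside.
Not all that is in view belongs to the job. Leave any blue or orange look-alike of the block alone.

How it is judged:
By the outcome, as a careful person would: the job done as asked, in the order asked, and still so for the second after the job is handed in, with the robot touching nothing.
It also fails if it takes over 45 s, if anything falls off the work surface, if the arm or the gripper's body presses on something with over 40 N, if the wrist force passes 120 N, or if a joint passes its speed limit or range.

### The arm

A 6-joint arm with a two-finger parallel gripper is mounted at the origin on a cart in front of the work surface, level with it; the furniture and walls round the work are solid. World frame = base frame: x ahead of the robot, y to its left, z up, the work surface at z = 0. Lengths are in mm, angles in rad, forces in N, time in s.
With the tool pointing down it reaches from about 275 to 825 mm from the base axis. Payload 4.9 kg.
Tool frame: the origin (TCP) lies midway between the tips of the shut fingers; the grasp point (between the pads) lies manip.pinch_z behind it (manip.pinch_z is the distance from the TCP to the grasp point, in mm); z points along the fingers, y is the line along which they close (so a half turn about z gives the same grasp; the last joint's range is limited). The gripper opens to 85 mm and grips with 20 to 120 N. Pads are 22 mm wide; open, the fingers measure 114 mm over their backs; the gripper's body (76 mm by 85 mm) begins 54 mm behind the grasp point. The pads swing forward as they close: fully open they stand 13 mm farther back than shut.
Start: joints at [-1.3, 0.326, -0.193, 1.052, 0, 1.437], TCP at [216.622, -505.562, 231.281] pointing down, gripper open.
Joint ranges: [-2.65, 2.65], [-0.97, 1.79], [-1.3, 1.35], [-1.93, 2.1], [-1.47, 1.37], [-3.14, 3.14]. Speed limits (rad/s): [2.57, 2.57, 3.14, 3.14, 3.14, 3.14].

### API

Orientations are given as a unit quaternion [x, y, z, w].
In Python, from station import sensors, eyes, ticket, manip gives the robot as it stands.
- The arm moves only by the tool apply_moves, never from a script. Its argument "plan" is one flat list of numbers, 7 for each row, row after row: the shift along the tool's x, y, z in mm, then the turn, a rotation vector about the tool's x, y, z in degrees, then the closure, from 0 (fully open) to 1 (shut). In form: [tx, ty, tz, rx, ry, rz, grip, tx, ty, tz, rx, ry, rz, grip, ...]. A call has exactly 8 rows; each row is the pose to reach, as a shift and turn from the pose commanded when the call began, along the tool's axes at that moment; what a row does not reach only later rows make up. A row lasts 1/8 s, in which the tool goes at most 62.5 mm and 10.7 degrees, less where a joint would pass 70% of its speed; a pose out of reach is approached as far as the arm can. A call with a gripper value outside its range is refused whole. The fingers move at their own pace and stop on an object; "grip_force" is the grip in N (left out, the last holds). Time passes only in rows, so rows that repeat a pose let the fingers close, or fill a call up. It gives the time, the measured TCP pose, the force, the opening and the grip force at its end, in the units of the state.
- sensors.get_state(): the state, without advancing time (a new reading comes with each control period).
- eyes.get_image(name): name is "side" or "top"; returns a dict with "img" (384x512x3 uint8, red, green, blue), "fx", "fy", "cx", "cy" (pixels), "D" ([k1, k2, p1, p2, k3] as OpenCV has them; the pictures are not rectified), "rvec" (rotation vector, rad) and "tvec" (3), from world to camera coordinates, as OpenCV has them. Camera axes: x right, y down, z forward; pixel columns grow to the right and rows downward; lengths in mm; the calibration is good to about 2 mm. A picture is of the moment at which its call begins. There is no depth.
- ticket.finish_job(): hands the job in; it is judged then, once.
The state is a dict: "time_s": time; "q": joint angles; "joint_vel": joint speeds; "effort": joint torques, N m; "eef_pos": TCP position; "tool_rot": TCP orientation; "contact_force": force on the tool from outside, world axes, zero at the start; "ft_torque": the same for the moment, N m; "width": finger opening in mm; "finger_force": force on a finger pad.
Only numpy, scipy, OpenCV 4.12 (cv2) and the standard library are available. Lean on these libraries where they do the work, as an engineer would, in place of code of your own. Each camera call takes 0.05 s, during which the arm holds its last target. There are 200 camera calls.

## Working session

There is one attempt and no reset: what is moved stays moved. The work goes in short steps, Python scripts to look and compute and a tool call to move; the robot and the scene stay as the last step left them, time stands still between calls to the robot, and variables do not carry over. Pictures are saved under pics/ and viewed, at most 10 in all, crops included, and the job is handed in when it is done.

Besides the shell and the picture viewer there is one more tool, called after "Emit:" as name(argument=value, ...) on one line, values as JSON. apply_moves: Moves the arm, as the interface text tells. Its arguments: {"type":"object","properties":{"plan":{"type":"array"},"grip_force":{"type":"number"}},"required":["plan"]}

```bash
ls; mkdir -p pics
python3 - <<'E'
from station import sensors, eyes, ticket, manip
import cv2
print(manip.pinch_z); print(sensors.get_state())
for n in ("side","top"):
    d=eyes.get_image(n); cv2.imwrite(f"pics/{n}0.png",d["img"][:,:,::-1]); print({k:v for k,v in d.items() if k!="img"})
E
```

```text
pics
18.700000000000003
{'time_s': 0.0, 'q': array([-1.30023851e+00,  3.26949773e-01, -1.93574565e-01,  1.05197618e+00,
       -7.83686820e-06,  1.43656612e+00]), 'joint_vel': array([-0.00040713, -0.00229029, -0.00071291,  0.0018774 , -0.00294203,
        0.001687  ]), 'effort': array([-2.68916583e-04, -4.43393719e+01,  2.62442368e+01,  1.53454958e-02,
       -5.89818865e-05,  2.45041187e-07]), 'eef_pos': array([ 216.44322679, -505.0036677 ,  230.50214682]), 'tool_rot': array([ 9.79587797e-01,  2.01014979e-01, -6.19462982e-05, -8.49847799e-04]), 'contact_force': array([ 0.37629401, -0.06502112, -0.20622252]), 'ft_torque': array([ 0.03127011, -0.00530192,  0.02206326]), 'finger_force': 0.0, 'width': 85.1582577019531}
{'fx': 433.8132731796156, 'fy': 433.8132731796156, 'cx': 251.4039009195543, 'cy': 194.30356890284506, 'D': array([-0.1029097,  0.       ,  0.       ,  0.       ,  0.       ]), 'rvec': array([ 2.27357158, -0.16957441,  0.08066362]), 'tvec': array([-580.19345373,  113.85570999,  863.43808682])}
{'fx': 399.3012789219341, 'fy': 399.3012789219341, 'cx': 256.9574504395091, 'cy': 186.9478586747252, 'D': array([-0.0296713,  0.       ,  0.       ,  0.       ,  0.       ]), 'rvec': array([ 2.16651895, -2.15128672,  0.20485317]), 'tvec': array([-19.60975826, 599.10510345, 844.84182324])}
```

View pics/side0.png

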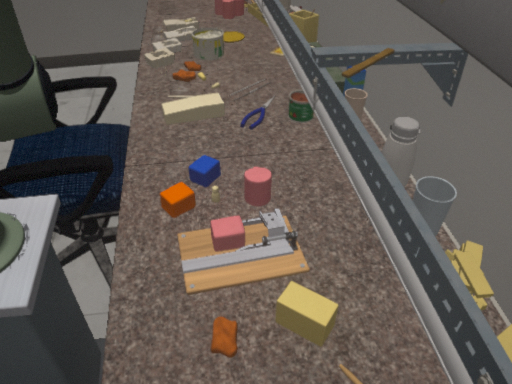

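View pics/top0.png

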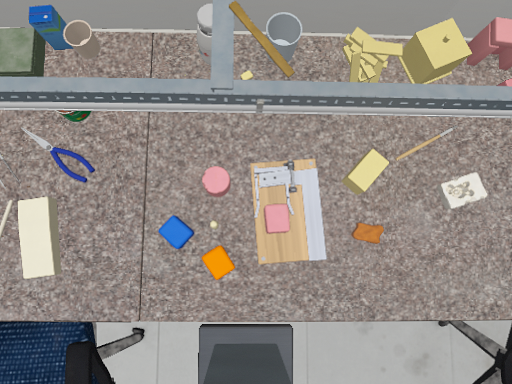

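Side view: jig board around (240,255), pink block at (228,233) and pink cylinder at (258,187). Top view: board from (250,160) to (325,262), bar on its right, pink block (277,218).
Block candidates: pink (277,218), blue (176,232) and orange (218,263) in top. The pink one, in the channel mouth, fits. The pink cylinder (216,181) is a bystander. I'll confirm this in a crop.

```bash
cat > h.py <<'E'
import numpy as np, cv2
from station import sensors, eyes, manip
def cam(n):
    d=eyes.get_image(n); d["K"]=np.array([[d["fx"],0,d["cx"]],[0,d["fy"],d["cy"]],[0,0,1]])
    d["R"]=cv2.Rodrigues(d["rvec"])[0]; d["C"]=-d["R"].T@d["tvec"]; return d
def rays(d,uv):
    p=cv2.undistortPoints(np.asarray(uv,float).reshape(-1,1,2),d["K"],d["D"])[:,0]
    return np.c_[p,np.ones(len(p))]@d["R"]
def onz(d,uv,z):
    r=rays(d,uv); return d["C"]+r*((z-d["C"][2])/r[:,2])[:,None]
def proj(d,P):
    return cv2.projectPoints(np.asarray(P,float).reshape(-1,1,3),d["rvec"],d["tvec"],d["K"],d["D"])[0][:,0]
E
python3 - <<'E'
from h import *
a=cv2.imread("pics/top0.png")[145:275,235:340]; b=cv2.imread("pics/side0.png")[200:300,165:315]
cv2.imwrite("pics/topc.png",cv2.resize(a,None,fx=4.5,fy=4.5,interpolation=cv2.INTER_CUBIC))
cv2.imwrite("pics/sidec.png",cv2.resize(b,None,fx=5,fy=5,interpolation=cv2.INTER_CUBIC))
for n in("top","side"):
    d=cam(n); h=cv2.cvtColor(d["img"],cv2.COLOR_RGB2HSV)
    print(n,d["C"].round())
    for c,lo,hi in(("wood",(8,70,120),(22,200,255)),("pink",(168,70,100),(180,255,255)),("pink2",(0,70,100),(4,190,255))):
        m=cv2.inRange(h,lo,hi)
        k,l,s,ce=cv2.connectedComponentsWithStats(m)
        print(c,[(s[i].tolist(),ce[i].round(1).tolist()) for i in range(1,k) if s[i,4]>80])
E
```

```text
top [464.  17. 926.]
wood [([229, 1, 65, 76, 818], [261.7, 39.0]), ([395, 134, 45, 27, 184], [417.3, 147.2]), ([293, 158, 23, 13, 200], [303.5, 163.9]), ([250, 160, 38, 54, 292], [261.6, 174.7]), ([254, 185, 55, 79, 2769], [281.5, 228.5]), ([351, 222, 33, 22, 495], [367.7, 232.4])]
pink [([467, 18, 45, 52, 984], [491.3, 46.2]), ([202, 166, 28, 31, 647], [216.2, 180.9]), ([265, 204, 24, 29, 623], [276.4, 218.3])]
pink2 []
side [ 486. -662.  649.]
wood [([223, 31, 21, 11, 95], [232.5, 35.5]), ([173, 69, 23, 9, 124], [184.3, 73.0]), ([244, 223, 25, 23, 410], [254.9, 233.0]), ([177, 227, 62, 33, 1018], [197.6, 244.0]), ([183, 241, 127, 52, 2481], [246.2, 271.4]), ([445, 240, 44, 54, 372], [468.7, 264.9]), ([276, 280, 44, 25, 89], [293.7, 290.1]), ([212, 316, 25, 38, 633], [223.6, 334.2]), ([339, 364, 24, 20, 136], [350.1, 374.5])]
pink []
pink2 [([215, 0, 27, 19, 241], [224.6, 7.1]), ([244, 166, 28, 40, 686], [256.8, 185.5]), ([210, 215, 35, 36, 841], [227.3, 233.3])]
```

View pics/topc.png

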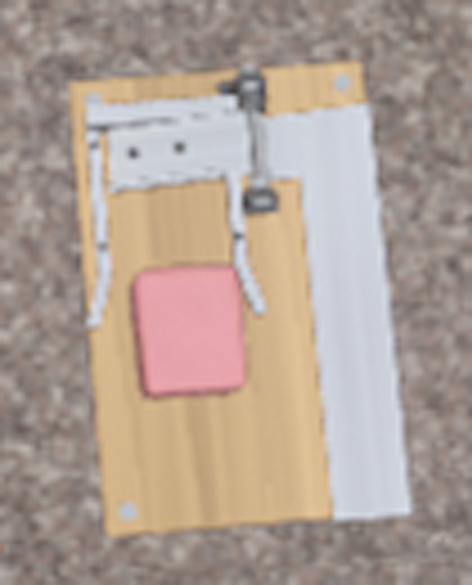

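View pics/sidec.png

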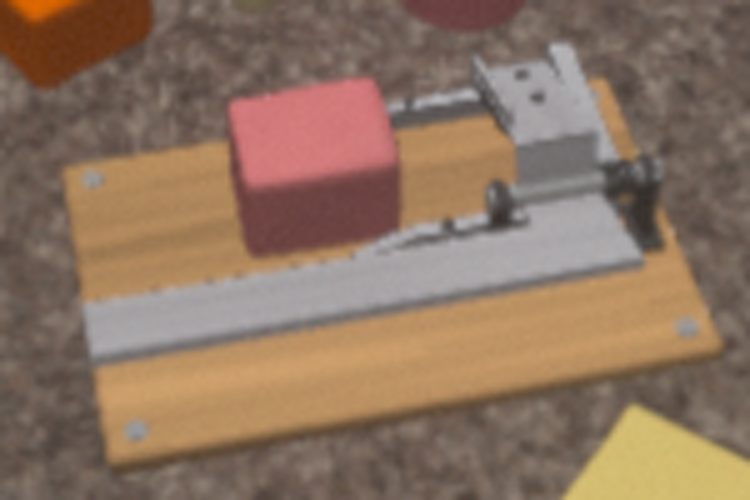

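The crops confirm the block: pink, in the channel mouth. Board corners in the top crop are (70,83), (364,62) and (107,537), and in the side crop (65,172), (110,460), (722,350) and (602,80). The bar's near end in the top crop runs from (331,520) to (410,513).

```bash
cat >> h.py <<'E'
def fit2(J,W):
    J=np.asarray(J,float);W=np.asarray(W,float)
    a=J-J.mean(0);b=W-W.mean(0)
    th=np.arctan2((a[:,0]*b[:,1]-a[:,1]*b[:,0]).sum(),(a*b).sum())
    R=np.array([[np.cos(th),-np.sin(th)],[np.sin(th),np.cos(th)]])
    t=W.mean(0)-R@J.mean(0); return th,R,t,W-(J@R.T+t)
E
python3 - <<'E'
from h import *
dt,ds=cam("top"),cam("side")
T=lambda p:np.asarray(p)/4.5+[235,145]-.39
S=lambda p:np.asarray(p)/5+[165,200]-.4
top=onz(dt,T([(70,83),(364,62),(107,537)]),10)[:,:2]; Jt=[(95,65),(95,-90),(-140,65)]
sid=onz(ds,S([(65,172),(110,460),(722,350),(602,80)]),10)[:,:2]; Js=[(-140,65),(-140,-90),(95,-90),(95,65)]
for J,W in((Jt,top),(Js,sid),(Jt+Js,np.r_[top,sid])):
    th,R,t,r=fit2(J,W); print(th.round(4),t.round(1),r.round(1).tolist())
np.savez("jig.npz",th=th,R=R,t=t)
j=lambda w:(w-t)@R
# bar near end corners from top view
print("bar",j(onz(dt,T([(331,520)]),47.5)[:,:2]).round(1),j(onz(dt,T([(410,513)]),60.5)[:,:2]).round(1))
# block top corners (top view) at z=57
b=onz(dt,T([(138,270),(236,266),(243,388),(146,394)]),57)[:,:2]; print("block top jig",j(b).round(1).tolist(), j(b).mean(0).round(1))
h=cv2.cvtColor(dt["img"],cv2.COLOR_RGB2HSV)
m=cv2.inRange(h,(168,60,60),(180,255,255)); m[:, :255]=0; m[:195]=0;m[250:]=0;m[:,300:]=0
c=max(cv2.findContours(m,0,1)[0],key=cv2.contourArea)
q=cv2.boxPoints(cv2.minAreaRect(c)); print(j(onz(dt,q,50)[:,:2]).round(1).tolist(), j(onz(dt,q,50)[:,:2]).mean(0))
w=lambda p:(R@np.asarray(p)+t).round(1)
for n,p in dict(near=(-125,-62),mid=(-60,-62),home=(33.5,20)).items(): print(n,w(p))
E
```

```text
0.0845 [572.7 -73.4] [[-0.6, 0.1], [-0.5, 0.2], [1.1, -0.2]]
0.0856 [572.4 -75.4] [[2.3, -2.7], [1.6, 3.4], [-1.4, 0.6], [-2.5, -1.2]]
0.086 [572.6 -74.5] [[-0.4, 1.1], [-0.5, 1.2], [1.4, 1.1], [2.2, -3.5], [1.4, 2.6], [-1.6, -0.3], [-2.6, -2.1]]
bar [[-138.   -41.5]] [[-137.4  -77.6]]
block top jig [[-10.4, 42.2], [-12.2, -5.7], [-71.4, -3.6], [-70.5, 43.5]] [-41.1  19.1]
[[-10.9, 44.6], [-11.3, -6.6], [-72.0, -5.2], [-71.4, 45.4]] [-41.3958455   19.57026205]
near [ 453.3 -147.1]
mid [ 518.1 -141.5]
home [604.2 -51.7]
```

```bash
cat >> h.py <<'E'
from scipy.spatial.transform import Rotation as Ro
z_=np.load("jig.npz"); th,R2,t2=float(z_["th"]),z_["R"],z_["t"]
def toolR(tilt): return Ro.from_euler("z",th)*Ro.from_euler("x",180,degrees=True)*Ro.from_euler("y",tilt,degrees=True)
def goto(tip,tilt,d,s=None):
    """tool-axes shift and rotvec that bring the tip mid-point (d behind TCP) to the jig point"""
    s=s or sensors.get_state(); R0=Ro.from_quat(s["tool_rot"]); R1=toolR(tilt)
    p=np.r_[R2@np.asarray(tip[:2],float)+t2,tip[2]]+R1.apply([0,0,d])
    return R0.inv().apply(p-s["eef_pos"]).round(1),np.degrees((R0.inv()*R1).as_rotvec()).round(2)
def tipjig(d):
    s=sensors.get_state(); p=s["eef_pos"]-Ro.from_quat(s["tool_rot"]).apply([0,0,d])
    return np.r_[(p[:2]-t2)@R2,p[2]].round(1), s["contact_force"].round(1), round(s["width"],1), round(s["time_s"],2)
E
python3 - <<'E'
from h import *
print(goto((-98,-20,170),15,9)); print(toolR(15).apply([[1,0,0],[0,1,0],[0,0,1]]).round(2)); print(tipjig(9))
E
```

```text
(array([ 399.8, -266.8,   69.9]), array([-2.42, 14.87, 18.16]))
[[ 0.96  0.08  0.26]
 [ 0.09 -1.    0.  ]
 [ 0.26  0.02 -0.97]]
(array([-391.7, -398.7,  240. ]), array([-0.9, -0.7, -0.5]), 85.2, 0.3)
```

Emit:
apply_moves(plan=[50, -33, 9, -0.3, 1.9, 2.3, 0.18, 100, -67, 18, -0.6, 3.7, 4.6, 0.18, 150, -100, 26, -0.9, 5.6, 6.8, 0.18, 200, -133, 35, -1.2, 7.5, 9.1, 0.18, 250, -167, 44, -1.5, 9.3, 11.4, 0.18, 300, -200, 52, -1.8, 11.2, 13.6, 0.18, 350, -233, 61, -2.1, 13, 15.9, 0.18, 400, -267, 70, -2.4, 14.9, 18.2, 0.18])

```text
time_s: 1.3
eef_pos: [480.3, -101.1, 161.5]
tool_rot: [0.99, 0.041, 0.132, -0.005]
contact_force: [2.1, -0.4, -0.0]
width: 70.0
finger_force: 0.0
```

Run:
```python
from h import *
print(tipjig(9), sensors.get_state()["q"].round(2)); print(goto((-98,-20,80),15,9))
```

```text
(array([-96.6, -18.5, 170.2]), array([ 2.1, -0.4, -0. ]), 70.0, 1.3) [-0.44  0.12 -0.71  0.52  0.13  2.63]
(array([-24.9,   1.5,  86.7]), array([ 0.05, -0.15, -0.13]))
```

Emit:
apply_moves(plan=[-5, 0, 17, 0, 0, 0, 0.18, -10, 0.5, 35, 0, 0, 0, 0.18, -15, 1, 52, 0, 0, 0, 0.18, -20, 1.5, 70, 0, 0, 0, 0.18, -25, 1.5, 87, 0, 0, 0, 0.18, -25, 1.5, 87, 0, 0, 0, 0.18, -25, 1.5, 87, 0, 0, 0, 0.18, -25, 1.5, 87, 0, 0, 0, 0.18])

```text
time_s: 2.3
eef_pos: [478.4, -104.5, 71.6]
tool_rot: [0.99, 0.042, 0.131, -0.005]
contact_force: [-0.7, -0.6, 0.6]
width: 69.8
finger_force: 0.0
```

Run:
```python
from h import *
print(tipjig(9))
ds=cam("side"); dt=cam("top")
a=ds["img"][150:290,150:310,::-1]; b=dt["img"][165:285,230:350,::-1]
im=np.hstack([cv2.resize(a,(480,420),interpolation=2),cv2.resize(b,(320,320),interpolation=2) if 0 else cv2.copyMakeBorder(cv2.resize(b,(320,320),interpolation=2),0,100,0,0,0)])
cv2.imwrite("pics/hover.png",im)
w=lambda x,y,z:[*(R2@np.array([x,y])+t2),z]
P=[w(-97,-62,80),w(-97,22,80)]; print(proj(ds,P).round(1).tolist(), proj(dt,P).round(1).tolist())
```

```text
(array([-98.8, -21.8,  80.3]), array([-0.7, -0.6,  0.6]), 69.8, 2.3)
[[204.3, 251.4], [197.4, 219.1]] [[318.3, 240.2], [278.9, 243.5]]
```

View pics/hover.png

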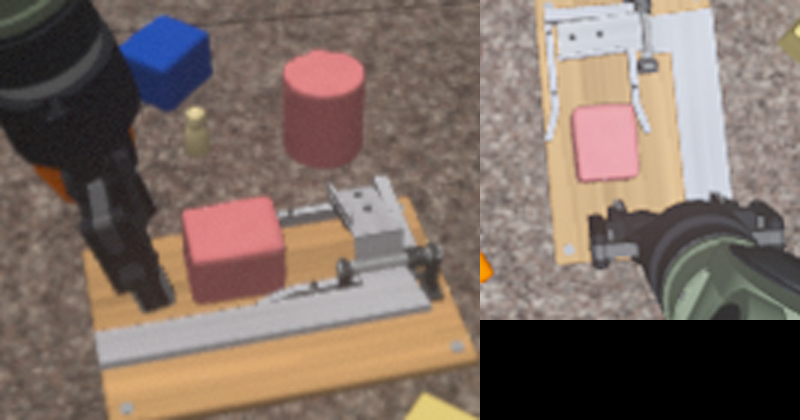

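The side view shows the right fingertip over the bar near (200,250), where the calculation puts it. The top view shows the left finger just behind the block. Next I press straight down.

Emit:
apply_moves(plan=[-1.6, 0, 6, 0, 0, 0, 0.18, -3.2, 0, 12, 0, 0, 0, 0.18, -4.8, 0, 18, 0, 0, 0, 0.18, -6.4, 0, 24, 0, 0, 0, 0.18, -8, 0, 30, 0, 0, 0, 0.18, -9.6, 0, 36, 0, 0, 0, 0.18, -11, 0, 41, 0, 0, 0, 0.18, -11, 0, 41, 0, 0, 0, 0.18])

```text
time_s: 3.4
eef_pos: [478.1, -105.1, 28.3]
tool_rot: [0.99, 0.042, 0.131, -0.005]
contact_force: [-1.6, -1.1, 5.7]
width: 69.5
finger_force: 3.0
```

Run:
```python
from h import *
print(tipjig(9))
ds=cam("side"); dt=cam("top")
a=ds["img"][150:290,150:310,::-1]; b=dt["img"][165:285,230:350,::-1]
im=np.hstack([cv2.resize(a,(480,420),interpolation=2),cv2.copyMakeBorder(cv2.resize(b,(320,320),interpolation=2),0,100,0,0,0)])
cv2.imwrite("pics/press.png",im)
```

```text
(array([-99. , -22.3,  37. ]), array([-1.6, -1.1,  5.7]), 69.5, 3.4)
```

View pics/press.png

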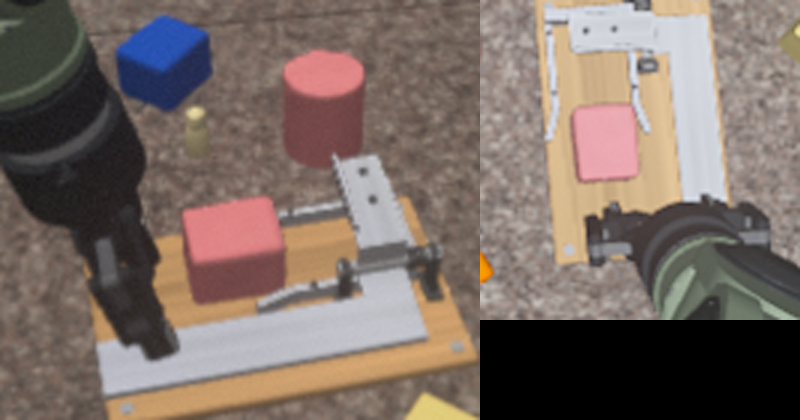

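The flap has lifted (plate corner now near (335,157) in the crop), the finger is on the bar at about (155,350), and the block hasn't moved. I'll press a little further and measure the flap angle.

Emit:
apply_moves(plan=[-0.3, 0, 1, 0, 0, 0, 0.18, -0.5, 0, 2, 0, 0, 0, 0.18, -0.8, 0, 3, 0, 0, 0, 0.18, -0.9, 0, 3.5, 0, 0, 0, 0.18, -0.9, 0, 3.5, 0, 0, 0, 0.18, -0.9, 0, 3.5, 0, 0, 0, 0.18, -0.9, 0, 3.5, 0, 0, 0, 0.18, -0.9, 0, 3.5, 0, 0, 0, 0.18])

```text
time_s: 4.5
eef_pos: [478.1, -104.4, 24.9]
tool_rot: [0.99, 0.042, 0.131, -0.005]
contact_force: [-2.6, 1.1, 7.7]
width: 70.1
finger_force: 3.4
```

Run:
```python
from h import *
print(tipjig(9))
ds=cam("side"); d=ds["img"]
# plate front-left corner ray meets plane jig x=30
def onx(uv,x=30):
    r=rays(ds,[uv])[0]; n=np.r_[R2[:,0],0]; o=np.r_[t2,0]+n*x
    P=ds["C"]+r*(n@(o-ds["C"]))/(n@r); return np.r_[(P[:2]-t2)@R2,P[2]].round(1)
print("before",onx((335/3+150,157/3+150)))
w=lambda x,y,z:[*(R2@np.array([x,y])+t2),z]
for a in(.45,.55,.65): print(a,proj(ds,[w(30,-25+70*np.cos(a-.35),46+70*np.sin(a-.35))]).round(1))
im=cv2.resize(d[190:280,170:310,::-1],None,fx=5,fy=5,interpolation=2); cv2.imwrite("pics/press2.png",im)
```

```text
(array([-99.1, -21.6,  33.6]), array([-2.6,  1.1,  7.7]), 70.1, 4.5)
before [30.  28.  91.2]
0.45 [[259.3 211.1]]
0.55 [[259.5 209. ]]
0.65 [[259.7 207. ]]
```

View pics/press2.png

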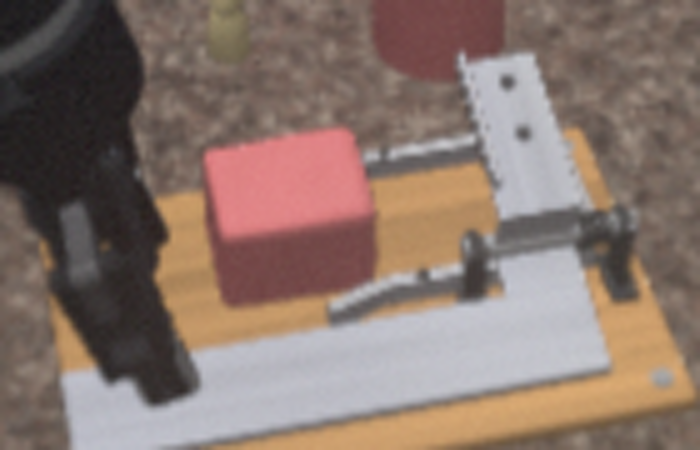

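The flap is now essentially at its stop (plate corner at (462,55), 7.7 N). I'll slide along +x at this height.

Emit:
apply_moves(plan=[7, 0, 2, 0, 0, 0, 0.18, 14, 0, 3.8, 0, 0, 0, 0.18, 21, 0, 5.7, 0, 0, 0, 0.18, 28, 0, 7.5, 0, 0, 0, 0.18, 34, 0, 9.2, 0, 0, 0, 0.18, 40, 0, 10.8, 0, 0, 0, 0.18, 46, 0, 12.4, 0, 0, 0, 0.18, 48, 0, 13, 0, 0, 0, 0.18])

```text
time_s: 5.55
eef_pos: [525.9, -100.8, 24.1]
tool_rot: [0.991, 0.042, 0.129, -0.005]
contact_force: [-7.8, -2.3, 8.9]
width: 70.3
finger_force: 4.7
```

Run:
```python
from h import *
print(tipjig(9))
dt=cam("top"); h=cv2.cvtColor(dt["img"],cv2.COLOR_RGB2HSV)
m=cv2.inRange(h,(168,60,60),(180,255,255)); m[:, :255]=0; m[:150]=0;m[250:]=0;m[:,300:]=0
c=max(cv2.findContours(m,0,1)[0],key=cv2.contourArea); q=cv2.boxPoints(cv2.minAreaRect(c)); print(((onz(dt,q,52)[:,:2]-t2)@R2).round(1).tolist())
```

```text
(array([-51. , -22.1,  32.8]), array([-7.8, -2.3,  8.9]), 70.3, 5.55)
[[19.4, 46.1], [19.2, -6.8], [-42.4, -5.5], [-42.0, 46.9]]
```

Emit:
apply_moves(plan=[6, 0, 1.4, 0, 0, 0, 0.18, 12, 0, 2.9, 0, 0, 0, 0.18, 18, 0, 4.4, 0, 0, 0, 0.18, 24, 0, 6, 0, 0, 0, 0.18, 30, 0, 7.6, 0, 0, 0, 0.18, 35, 0, 9, 0, 0, 0, 0.18, 38, 0, 9.8, 0, 0, 0, 0.18, 38, 0, 9.8, 0, 0, 0, 0.18])

```text
time_s: 6.6
eef_pos: [565.4, -97.6, 24.5]
tool_rot: [0.991, 0.042, 0.129, -0.005]
contact_force: [-4.2, -2.2, 5.9]
width: 70.0
finger_force: 3.6
```

```bash
cat > blk.py <<'E'
from h import *
print(tipjig(9))
dt=cam("top"); h=cv2.cvtColor(dt["img"],cv2.COLOR_RGB2HSV)
m=cv2.inRange(h,(168,60,60),(180,255,255)); m[:, :255]=0; m[:150]=0;m[250:]=0;m[:,300:]=0
c=max(cv2.findContours(m,0,1)[0],key=cv2.contourArea); q=cv2.boxPoints(cv2.minAreaRect(c)); print(((onz(dt,q,52)[:,:2]-t2)@R2).round(1).tolist())
E
python3 blk.py
```

```text
(array([-11.4, -22.3,  33.2]), array([-4.2, -2.2,  5.9]), 70.0, 6.6)
[[59.0, 47.1], [58.6, -7.0], [-4.9, -5.3], [-4.3, 48.2]]
```

Emit:
apply_moves(plan=[1, 0, 0.3, 0, 0, 0, 0.18, 2, 0, 0.5, 0, 0, 0, 0.18, 3, 0, 0.8, 0, 0, 0, 0.18, 4, 0, 1, 0, 0, 0, 0.18, 5, 0, 1.3, 0, 0, 0, 0.18, 6, 0, 1.6, 0, 0, 0, 0.18, 6.5, 0, 1.7, 0, 0, 0, 0.18, 6.5, 0, 1.7, 0, 0, 0, 0.18])

```text
time_s: 7.65
eef_pos: [571.3, -96.9, 24.3]
tool_rot: [0.991, 0.042, 0.129, -0.005]
contact_force: [-6.6, -2.4, 8.5]
width: 70.2
finger_force: 4.3
```

```bash
python3 blk.py
```

```text
(array([ -5.5, -22.1,  33. ]), array([-6.6, -2.4,  8.5]), 70.2, 7.65)
[[63.7, 45.2], [59.7, -8.4], [-0.8, -2.7], [3.3, 50.2]]
```

Emit:
apply_moves(plan=[0.5, 0, 0.1, 0, 0, 0, 0.18, 1, 0, 0.2, 0, 0, 0, 0.18, 1.5, 0, 0.3, 0, 0, 0, 0.18, 2, 0, 0.4, 0, 0, 0, 0.18, 2.5, 0, 0.5, 0, 0, 0, 0.18, 3, 0, 0.7, 0, 0, 0, 0.18, 3, 0, 0.7, 0, 0, 0, 0.18, 3, 0, 0.7, 0, 0, 0, 0.18])

```text
time_s: 8.7
eef_pos: [571.8, -96.6, 24.0]
tool_rot: [0.991, 0.041, 0.127, -0.004]
contact_force: [-14.8, -3.6, 14.7]
width: 70.3
finger_force: 8.9
```

```bash
python3 blk.py
python3 - <<'E'
from h import *
ds=cam("side"); dt=cam("top")
a=ds["img"][165:285,170:310,::-1]; b=dt["img"][155:255,240:340,::-1]
im=np.hstack([cv2.resize(a,(467,400),interpolation=2),cv2.copyMakeBorder(cv2.resize(b,(330,330),interpolation=2),0,70,0,0,0)])
cv2.imwrite("pics/home1.png",im)
E
```

```text
(array([ -4.9, -21.9,  32.7]), array([-14.8,  -3.6,  14.7]), 70.3, 8.7)
[[63.5, 47.1], [64.0, -5.8], [0.3, -5.2], [-0.0, 47.1]]
```

View pics/home1.png

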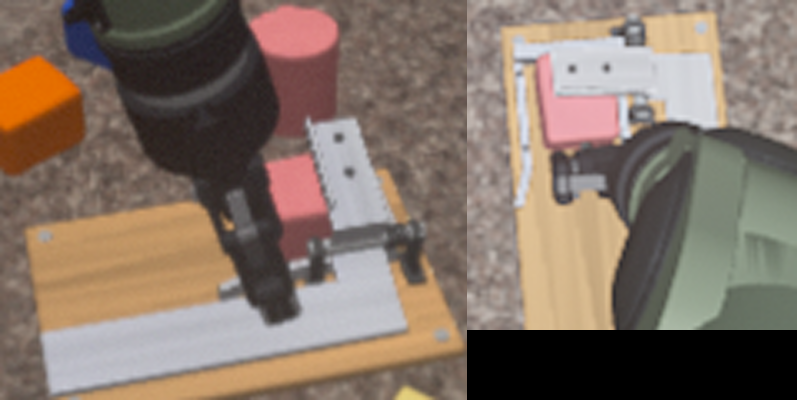

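The block has stopped: force rose to 15 N while the tip advanced only 0.6 mm. In the top view it sits square under the open flap against the stop (pink from (540,50) to (617,145)). I'll back off a little with the bar still down and check again.

Emit:
apply_moves(plan=[-2, 0, -0.5, 0, 0, 0, 0.18, -4, 0, -1, 0, 0, 0, 0.18, -6, 0, -1.6, 0, 0, 0, 0.18, -8, 0, -2.1, 0, 0, 0, 0.18, -10, 0, -2.6, 0, 0, 0, 0.18, -12, 0, -3.2, 0, 0, 0, 0.18, -12, 0, -3.2, 0, 0, 0, 0.18, -12, 0, -3.2, 0, 0, 0, 0.18])

```text
time_s: 9.85
eef_pos: [568.0, -97.9, 27.2]
tool_rot: [0.99, 0.043, 0.135, -0.005]
contact_force: [4.3, -0.9, 6.2]
width: 70.5
finger_force: 3.1
```

```bash
python3 blk.py
```

```text
(array([ -9. , -22.8,  35.9]), array([ 4.3, -0.9,  6.2]), 70.5, 9.85)
[[61.4, 45.4], [57.4, -8.2], [-0.8, -2.7], [3.3, 50.2]]
```

Emit:
apply_moves(plan=[0, 0, 0, 0, 0, 0, 0.18, 0, 0, 0, 0, 0, 0, 0.18, 0, 0, 0, 0, 0, 0, 0.18, 0, 0, 0, 0, 0, 0, 0.18, 0, 0, 0, 0, 0, 0, 0.18, 0, 0, 0, 0, 0, 0, 0.18, 0, 0, 0, 0, 0, 0, 0.18, 0, 0, 0, 0, 0, 0, 0.18])

```text
time_s: 10.9
eef_pos: [567.9, -97.9, 27.2]
tool_rot: [0.99, 0.043, 0.134, -0.005]
contact_force: [3.9, -0.4, 5.7]
width: 69.9
finger_force: 3.1
```

```bash
python3 blk.py
python3 - <<'E'
from h import *
s=sensors.get_state(); print(s["q"].round(4),s["joint_vel"].round(3),s["ft_torque"].round(2),(toolR(15).inv()*Ro.from_quat(s["tool_rot"])).as_rotvec(degrees=True).round(2))
E
```

```text
(array([ -9. , -22.8,  35.9]), array([ 3.9, -0.4,  5.7]), 69.9, 10.9)
[[61.4, 45.4], [57.4, -8.2], [-0.8, -2.7], [3.3, 50.2]]
[-0.3589  0.4615 -0.6618  0.2017  0.113   2.7101] [ 0.001 -0.    -0.001  0.001  0.002 -0.001] [-0.36 -0.85  0.09] [-0.13  0.47 -0.05]
```

Back-off is holding: the tip is about 4 mm clear of the block and the block stays home. Now I let the bar up slowly.

Emit:
apply_moves(plan=[0, 0, -3, 0, 0, 0, 0.18, 0.4, 0, -6, 0, 0, 0, 0.18, 0.8, 0, -9, 0, 0, 0, 0.18, 1.2, 0, -12, 0, 0, 0, 0.18, 1.6, 0, -15, 0, 0, 0, 0.18, 2.2, 0, -18, 0, 0, 0, 0.18, 3, 0, -22, 0, 0, 0, 0.18, 4, 0, -27, 0, 0, 0, 0.18])

```text
time_s: 11.95
eef_pos: [560.4, -97.0, 52.3]
tool_rot: [0.991, 0.042, 0.13, -0.006]
contact_force: [0.5, -0.1, -0.0]
width: 69.9
finger_force: 0.0
```

```bash
python3 blk.py
```

```text
(array([-16.4, -21.3,  61. ]), array([ 0.5, -0.1, -0. ]), 69.9, 11.95)
[[33.2, 46.0], [32.8, -5.7], [1.1, -4.9], [1.6, 46.6]]
```

The robot is clear with no contact, and the block's rear edge is at x ≈ 1.4 (home is 2). I'll retreat and take a final look.

Emit:
apply_moves(plan=[0, 0, -12, 0, 0, 0, 0.18, -2, 0, -28, 0, 0, 0, 0.18, -8, 0, -45, 0, 0, 0, 0.18, -18, 0, -62, 0, 0, 0, 0.18, -32, 0, -80, 0, 0, 0, 0.18, -50, 0, -98, 0, 0, 0, 0.18, -70, 0, -115, 0, 0, 0, 0.18, -80, 0, -120, 0, 0, 0, 0.18])

```text
time_s: 13.0
eef_pos: [452.0, -106.6, 148.8]
tool_rot: [0.99, 0.042, 0.131, -0.005]
contact_force: [-0.5, -0.3, -0.4]
width: 70.5
finger_force: 0.0
```

```bash
python3 blk.py
python3 - <<'E'
from h import *
ds=cam("side"); dt=cam("top")
a=ds["img"][165:285,170:310,::-1]; b=dt["img"][155:255,240:340,::-1]
im=np.hstack([cv2.resize(a,(467,400),interpolation=2),cv2.copyMakeBorder(cv2.resize(b,(330,330),interpolation=2),0,70,0,0,0)])
cv2.imwrite("pics/end.png",im)
E
```

```text
(array([-125.2,  -21.6,  157.4]), array([-0.5, -0.3, -0.4]), 70.5, 13.0)
[[33.2, 46.0], [32.8, -5.7], [0.9, -4.9], [1.5, 46.6]]
```

View pics/end.png

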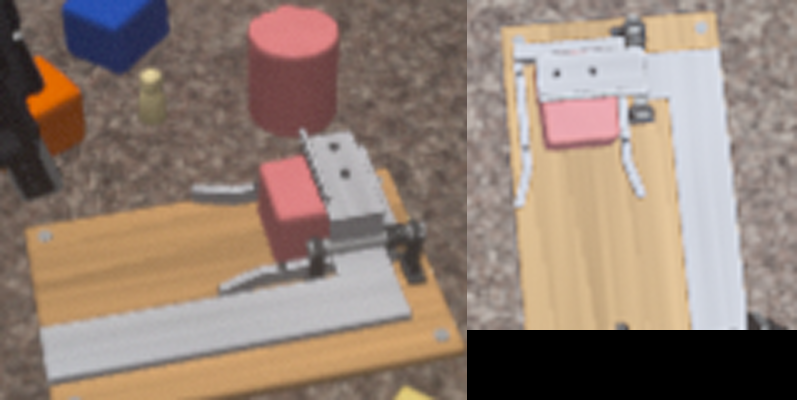

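The side view shows the flap lying level on the block, with its front edge at about (310,170) in the crop. The top view shows the block square against the stop with only its rear part showing (y from 100 to 147 in the crop). Nothing else has moved.

```bash
python3 -c "
from station import ticket; print(ticket.finish_job())"
```

```text
the job is handed in; nothing more can be done
None
```

The pink block is pushed home against the end stop with the flap closed on it, the arm is clear, and the job was handed in at about 13 s; the hand-in gave no verdict.

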